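Level the riser shelf and hold the stick-on spirit level down

ROBOT

A 6-joint arm with a two-finger parallel gripper is mounted at the origin on a cart in front of the work surface, level with it; the furniture and walls round the work are solid. World frame = base frame: x ahead of the robot, y to its left, z up, the work surface at z = 0. Lengths are in mm, angles in rad, forces in N, time in s.
With the tool pointing down it reaches from about 300 to 775 mm from the base axis. Payload 14.6 kg.
Tool frame: the origin (TCP) lies at the centre of the arm's flange, where the gripper is bolted on; the fingertips stand 199 mm ahead of it and the grasp point (between the pads) lies 180 mm ahead of it; z points along the fingers, y is the line along which they close (so a half turn about z gives the same grasp; the last joint's range is limited). The gripper opens to 94 mm and grips with 3 to 60 N. Pads are 16 mm wide; open, the fingers measure 119 mm over their backs; the gripper's body (75 mm by 177 mm) begins 78 mm behind the grasp point.
Start: joints at [1.05, 0.3, 1.521, -0, 1.321, -0.067], TCP at [241.108, 494.326, 404.646] pointing down, gripper open.
Joint ranges: [-3.03, 3.03], [-0.79, 2.21], [0.23, 2.52], [-1.04, 4.18], [0, 3.07], [-2.55, 2.55]. Speed limits (rad/s): [2.22, 2.22, 2.57, 3.14, 3.14, 3.14].

INTERFACE

Orientations are given as [roll, pitch, yaw] about the fixed x, y, z axes, in that order (R = Rz(yaw) Ry(pitch) Rx(roll)).
In Python, from cell import manip, optics, workorder gives the robot as it stands.
- The arm moves only by the tool step_arm, never from a script. Its argument "increments" is a list that holds one entry, the list of rows, each a list of 7 numbers: the turn, a rotation vector about the tool's x, y, z as a fraction of full scale, then the shift along the tool's x, y, z as a fraction of full scale, then the closure, from -1 (fully open) to 1 (shut). In form: [[[wx, wy, wz, tx, ty, tz, fingers], ...]]. A call has 1 to 5 rows; each row shifts and turns the commanded pose from where the row before left it, along the tool's axes as they then stand; what a row does not reach is not made up. Full scale, the value 1, is 40 mm for a shift and 45 degrees for a turn. A row lasts 1/10 s, in which the tool goes at most 50 mm and 8.59 degrees, less where a joint would pass 70% of its speed; a pose out of reach is approached as far as the arm can. A call with a number of a shift or a turn outside -1 to 1 is refused whole. A call with a gripper value outside its range is refused whole. The fingers move at their own pace and stop on an object; "newtons" is the grip in N (left out, the last holds). Time passes only in rows, so rows that do not move let the fingers close. It gives the time, the measured TCP pose, the force, the opening and the grip force at its end, in the units of the state.
- manip.read_state(): the state, without advancing time (a new reading comes with each control period).
- optics.camera(name): name is "side" or "top" or "wrist"; returns a dict with "frame" (400x640x3 uint8, red, green, blue), "range_z" (400x640 float32, mm along the optical axis (not along the pixel's ray), 0 where there is no reading), "mtx" (3x3 intrinsics, pixels), "cam_to_world" (4x4, takes a point from camera to world coordinates). Camera axes: x right, y down, z forward; pixel columns grow to the right and rows downward; lengths in mm; the calibration is good to about 2 mm. A picture is of the moment at which its call begins.
- workorder.sign_off(): hands the job in; it is judged then, once.
The state is a dict: "clock": time; "joints": joint angles; "qd": joint speeds; "effort": joint torques, N m; "eef_pos": TCP position; "eef_rot": TCP orientation; "wrist_force": force on the tool from outside, world axes, zero at the start; "moment": the same for the moment, N m; "finger_gap": finger opening in mm; "finger_force": force on a finger pad.
Only numpy, scipy, OpenCV 4.12 (cv2) and the standard library are available. Lean on these libraries where they do the work, as an engineer would, in place of code of your own. Each camera call takes 0.05 s, during which the arm holds its last target. There are 200 camera calls.

TASK

The little wooden riser shelf stands crooked on the worktop: pick up the palette knife, lever up the grey hinged cap on the shelf by its black lip with the blade (not with the fingers), tip the cap right back past upright, and lay the knife back down on the worktop. Turn the orange knob of the levelling foot that was under the cap until the bubble of the blue spirit level on the shelf sits centred between its two black lines, then let go of the knob and press the level, where it lies, down into its foam backing with the fingers, firmly but not brutally. Finish while still holding it pressed, with the bubble centred and the cap open; leave the honey jar, the white mug and the low green tin where they stand.

Things in the scene. Friction and masses are not known exactly. Their poses are not given: they have to be found in the camera images.
- riser_base: feet of the wooden riser shelf, fixed; origin on the worktop, x to the shelf's back, y along it to the left. Deck: x -60 to 90, y -170 to 170 mm, 18 mm thick, top 55 mm above the worktop at the left, up to 11 mm lower at the right at the start. It pivots on its left feet (y = 130 mm); the levelling foot is under the knob at x 32, y -115 mm.
- knife_grip (a point): palette knife lying flat: flat-sided dark wooden handle 100 x 18 x 16 mm, then a steel blade 85 mm long, 18 wide, 2.4 thick at half the handle's height, round end. This point is in the handle, 8 mm up (half-way), 30 mm behind the handle's front end, 115 mm behind the blade's tip; x along the blade to the tip, z up. About 0.09 kg.
- knife_tip (a point): the end of the palette knife's blade, at half its thickness
- cover_lip (a point): middle of the underside of the black lip (16 mm deep, 50 wide, 4 thick) at the foot of the cap's front. Cap shut: 9 mm above the deck, the gap below open to the front, x to the back, z up; the blade goes in along +x, at most 20 mm past this point or it meets the knob. Turns with the cap.
- cover_hinge (a point): the cap's hinge line (along y), at the back of the shelf, 2 mm above the deck, 101 mm behind the lip. The cap is a grey hollow box 94 x 92 x 55 mm over the knob.
- cover (a joint): angle of the cap, rad: 0 shut, 1.57 upright, up to 2.1 tipped back. A stiff hinge (0.05 N m): it stays where it is left.
- knob_grip (a point): orange knob under the cap, on a round grey base: a disc 44 mm wide, 8 mm thick, with a grip bar on top, 42 mm long (this point's x), 14 mm thick (y), rising 30 mm above the disc. The point is on the knob's axis, 7 mm below the bar's top and 37 mm above the deck; z is up along the axis. The point turns with the knob.
- knob (a joint): angle of the knob, rad: 0 at the start (its stop) to 3.0; grows clockwise from above, stays where left (friction 0.16 N m). Clockwise raises the shelf's right end, 0.03 rad of tilt (knob and all 7.4 mm higher) per rad, which moves the bubble 12 mm per rad to the right (-y).
- level_mid (a point): middle of the blue spirit level, 174 mm long (y), 34 mm wide (x), 30 mm high, lying loose lengthwise on the shelf; half-way up it; z up. A yellow-green vial with a pale bubble and two black lines lies in the middle of its top, a flat black thumb pad at each end.
- level_left_pad (a point): centre of the left thumb pad, 22 x 28 mm, on the top of the level's left end (47 mm from its middle, 30 mm above the deck when not pressed). Pressing there with 12 N tips the level enough to move the bubble about 1 mm to the other end
- level_right_pad (a point): centre of the right thumb pad, the same at the level's right end
- level_bar (a joint): how far the level is pressed down into its springy foam backing, m: 0 to 0.001 free, 0.005 fully down (its stop); about 1.5 N to begin and 1.5 N for each mm more, about 9 N fully down
- bubble (a joint): offset of the bubble from the middle of the vial, m: 0 centred, positive to the left (+y of the level), the high end. It moves 0.4 m per rad of tilt and settles in about 0.6 s; read it with no hand force on shelf or knob, which flexes the shelf a little. The black lines leave the bubble 3 mm of play to each side.
- honey_jar: jar with a red lid, 68 mm wide, 100 mm high, origin under its middle; a bystander at the right
- mug_b: white mug, red-brown inside, 98 mm high, origin under its middle; a bystander at the right
- tomato_tin: low green tin, 75 mm wide, 58 mm high, origin under its middle; a bystander at the back left
There are look-alikes about, which are no part of the job. Leave any turquoise look-alike of the part that bears level_mid alone.

How it is judged (in metres and radians):
On the way, in this order (a step that is already met when the one before it is completed fails the run):
1. the cap is being levered up by the knife's blade, the fingers off the cap (value of joint cover above 0.2 rad and contact force between knife and cover above 0.1 N and contact force between the fingers and cover below 0.1 N), for 0.1 s.
2. the cap is tipped back past upright (value of joint cover above 1.6 rad), for 0.2 s.
3. the knife lies on the worktop, let go (height (world z) of each of knife_grip, knife_tip below 0.02 m and contact force between the fingers and knife below 0.1 N), for 0.2 s.
4. the knob is turned until the bubble rests between the lines, the level not being pressed (value of joint bubble between -0.003 and 0.003 m and value of joint knob above 0.4 rad and contact force between each of the arm, the fingers and level below 0.1 N), for 0.4 s.
At the end, for the whole second after the job is handed in: Fingers still pressing the level with 3 to 30 N, over 3 mm into its foam, within 30 mm of where it lay; bubble within 3 mm of centre; cap open beyond 1.6 rad; knob let go; knife let go flat on the worktop (grip and tip below 20 mm), not touching the level (all of step 3 and value of joint bubble between -0.003 and 0.003 m and value of joint level_bar above 0.003 m and contact force between the fingers and level between 3 and 30 N and distance of level_mid from where it was at the start of the episode below 0.03 m and value of joint cover above 1.6 rad and contact force between the fingers and knob below 0.1 N and contact force between knife and level below 0.1 N); the arm keeps its last pose, push and grip.
It fails at once if the fingers lift the cap themselves (more than 1 N on it while it is open less than 0.2 rad) (contact force between the fingers and cover above 1 N and value of joint cover between 0.02 and 0.2 rad).
It fails at once if the level is pressed brutally (more than 40 N) (contact force between the fingers and level above 40 N).
It fails at once if the honey jar, the white mug or the green tin is moved more than 30 mm (distance of any of honey_jar, mug_b, tomato_tin from where it was at the start of the episode above 0.03 m).
It also fails if it takes over 72 s, if anything falls off the work surface, if the arm or the gripper's body presses on something with over 40 N, if the wrist force passes 120 N, or if a joint passes its speed limit or range.

## Working session

There is one attempt and no reset: what is moved stays moved. The work goes in short steps, Python scripts to look and compute and a tool call to move; the robot and the scene stay as the last step left them, time stands still between calls to the robot, and variables do not carry over. Pictures are saved under pics/ and viewed, at most 10 in all, crops included, and the job is handed in when it is done.

Besides the shell and the picture viewer there is one more tool, called after "Call:" as a command line: name --argument value ..., lists and objects as JSON in quotes. step_arm: Moves the arm, as the interface text tells. Its arguments: {"type":"object","properties":{"increments":{"type":"array","items":{"type":"array","items":{"type":"array","items":{"type":"number"}}}},"newtons":{"type":"number"}},"required":["increments"]}

```bash
mkdir -p pics; ls; python3 - <<'E'
from cell import manip, optics
import cv2, numpy as np
for n in ("side","top"):
    c=optics.camera(n); cv2.imwrite(f"pics/{n}0.png",c["frame"][:,:,::-1]); np.savez(f"{n}0.npz",**c)
    print(n,c["mtx"].round(1).tolist(),c["cam_to_world"].round(3).tolist())
s=manip.read_state(); print(s)
E
```

```text
pics
side [[382.8, 0.0, 310.5], [0.0, 382.8, 196.8], [0.0, 0.0, 1.0]] [[-0.984, -0.108, 0.139, 390.733], [-0.175, 0.519, -0.837, 1053.256], [0.018, -0.848, -0.53, 803.129], [0.0, 0.0, 0.0, 1.0]]
top [[425.6, 0.0, 314.1], [0.0, 425.6, 197.6], [0.0, 0.0, 1.0]] [[0.006, -0.977, 0.214, 280.031], [-1.0, -0.006, 0.002, -77.232], [-0.0, -0.214, -0.977, 1346.446], [0.0, 0.0, 0.0, 1.0]]
{'clock': 0.1, 'joints': array([ 1.05039160e+00,  3.00433489e-01,  1.52149195e+00, -2.29416426e-05,
        1.32073773e+00, -6.66096269e-02]), 'qd': array([ 0.00132527, -0.00173479, -0.00215073, -0.00024215,  0.00043298,
        0.00051718]), 'effort': array([ 8.21593985e-04, -5.32639468e+01, -3.53284264e+01,  7.09343492e-02,
        2.35285627e-02, -9.13545182e-05]), 'eef_pos': array([241.10638809, 494.3104819 , 404.14456118]), 'eef_rot': array([-3.14052303e+00, -4.90811197e-05,  2.68780322e+00]), 'wrist_force': array([0.94065993, 0.83895054, 0.21142686]), 'moment': array([-0.03262219, -0.00915056, -0.039416  ]), 'finger_force': 0.0, 'finger_gap': 94.0831017254959}
```

View pics/top0.png

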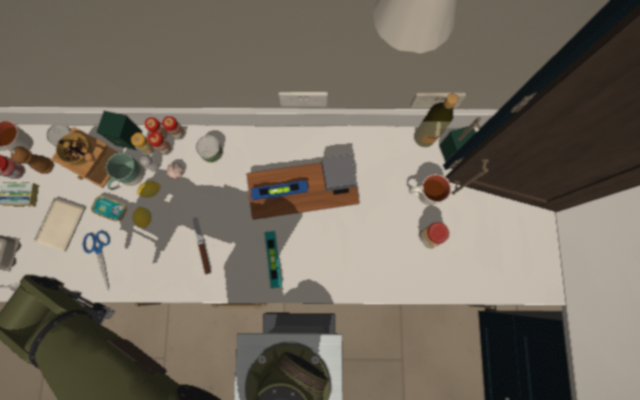

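View pics/side0.png

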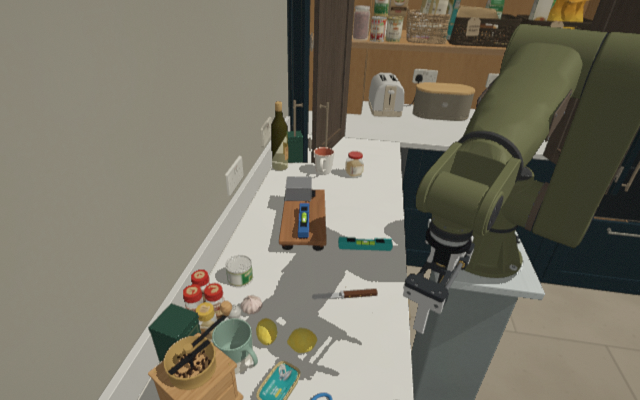

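```bash
cat > h.py <<'E'
import numpy as np, cv2
def world(c):
    """world xyz of every pixel from depth"""
    K=c["mtx"];T=c["cam_to_world"];v,u=np.mgrid[:400,:640];z=c["range_z"]
    p=np.stack([(u-K[0,2])/K[0,0]*z,(v-K[1,2])/K[1,1]*z,z],-1)
    return p@T[:3,:3].T+T[:3,3]
def onplane(c,uv,h):
    K=c["mtx"];T=c["cam_to_world"];uv=np.atleast_2d(uv).astype(float)
    d=np.c_[(uv[:,0]-K[0,2])/K[0,0],(uv[:,1]-K[1,2])/K[1,1],np.ones(len(uv))]@T[:3,:3].T
    return T[:3,3]+d*((h-T[2,3])/d[:,2])[:,None]
def proj(c,P):
    K=c["mtx"];T=c["cam_to_world"];p=(np.atleast_2d(P)-T[:3,3])@T[:3,:3]
    return p[:,:2]/p[:,2:]*[K[0,0],K[1,1]]+[K[0,2],K[1,2]]
def mask(c,lo,hi,roi=None):
    m=cv2.inRange(cv2.cvtColor(c["frame"],cv2.COLOR_RGB2HSV),lo,hi)
    if roi is not None:
        k=np.zeros_like(m);x0,y0,x1,y1=roi;k[y0:y1,x0:x1]=1;m=m*k
    return m
def rect(P):
    """min-area rect of xy points: centre, (size along), yaw of long side"""
    (c,(a,b),t)=cv2.minAreaRect(P[:,:2].astype(np.float32))
    if a<b:a,b,t=b,a,t+90
    return np.round(c,1),round(a,1),round(b,1),round((t+90)%180-90,1)
E
python3 - <<'E'
from h import *
c=dict(np.load("top0.npz"));W=world(c)
hsv=cv2.cvtColor(c["frame"],cv2.COLOR_RGB2HSV)
for n,(u,v) in dict(handle=(206,260),blade=(199,232),wood=(270,208),wood2=(345,200),level=(262,192),cap=(338,160),lip=(341,190),lid=(438,233),mug=(436,188),tin=(209,147),top=(400,250)).items(): print(n,hsv[v,u],W[v,u].round(0))
# knife
m=mask(c,(0,60,30),(15,255,160),(190,240,220,280)); P=onplane(c,np.argwhere(m)[:,::-1],16);print("handle",rect(P),len(P))
m=mask(c,(0,60,40),(18,255,255),(240,155,365,222));h=(W[...,2]>25)&(W[...,2]<75)&(m>0)
P=W[h];print("deck",rect(P),len(P)); A=np.c_[P[:,:2],np.ones(len(P))];print(np.linalg.lstsq(A,P[:,2],rcond=None)[0])
m=mask(c,(100,120,40),(125,255,255),(240,170,320,210));P=W[m>0];print("level",rect(P),len(P),np.median(P[:,2]))
m=(W[...,2]>85)&(W[...,2]<125);m[:, :320]=0;m[:,362:]=0;m[:140]=0;m[200:]=0;P=W[m];print("cap",rect(P),len(P),np.median(P[:,2]))
cv2.imwrite("pics/crop.png",np.hstack([cv2.resize(c["frame"][135:225,235:375,::-1],None,fx=3.5,fy=3.5,interpolation=2),cv2.resize(c["frame"][205:295,180:230,::-1],None,fx=3.5,fy=3.5,interpolation=2)]))
E
```

```text
handle [  9 140  69] [371. 259.  16.]
blade [12 16 81] [459. 288.  10.]
wood [ 12 158  68] [529.  61.  53.]
wood2 [ 12 162 123] [ 556. -171.   51.]
level [135  22  23] [573.  84.  81.]
cap [ 10  15 101] [ 670. -147.  103.]
lip [ 0  0 25] [ 587. -158.   58.]
lid [  2 171 148] [ 448. -440.  101.]
mug [ 11 210  91] [ 594. -454.   60.]
tin [ 19  32 165] [724. 260.  59.]
top [ 18  28 199] [ 407. -346.    4.]
handle (array([376.5, 265.3]), 93.2, 16.8, 16.5) 162
deck (array([594.8, -38. ]), 338.9, 151.4, -81.0) 3358
[2.93893419e-03 2.83886885e-02 5.00254512e+01]
level (array([438.4,  19.9]), 332.2, 166.6, 4.9) 360 80.96856732656056
cap (array([ 637. , -150.4]), 95.9, 93.0, 9.5) 955 103.77698275798207
```

View pics/crop.png

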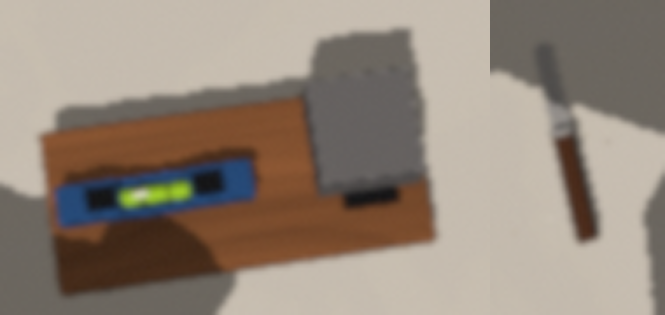

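```bash
cat >> h.py <<'E'
from scipy.spatial.transform import Rotation as R, Slerp
def R_(e): return R.from_euler("xyz",e)
def plan(p,rot,n,g,p0=None,r0=None):
    """rows of the interface from the present (or given) pose to p, rot in n rows"""
    from cell import manip
    s=manip.read_state(); p0=s["eef_pos"] if p0 is None else np.array(p0); r0=R_(s["eef_rot"]) if r0 is None else r0
    S=Slerp([0,1],R.concatenate([r0,rot])); rows=[];a=r0;pa=np.array(p0,float)
    for k in range(1,n+1):
        t=S(k/n); d=a.inv().apply(np.asarray(p0)+(np.asarray(p)-p0)*k/n-pa)/40
        w=(a.inv()*t).as_rotvec()/np.radians(45)
        row=np.r_[w,d].round(3); rows.append(row.tolist()+[g])
        a=a*R.from_rotvec(row[:3]*np.radians(45)); pa=pa+a.apply(row[3:6]*40) if False else pa+(a if False else a).apply(0*row[3:6])+S((k-1)/n).apply(row[3:6]*40)
        a=t
    m=max(np.linalg.norm(np.array(r)[:3])*45 for r in rows)
    print("maxdeg/row %.2f max mm/row %.1f"%(m,max(np.linalg.norm(np.array(r)[3:6])*40 for r in rows)))
    for i in range(0,n,5): print(str(rows[i:i+5]).replace(" ",""))
def down(yaw_deg,tilt_deg=0):
    """tool down, tool x at yaw; tilt>0 raises tool x (blade tip up)"""
    return R.from_euler("z",yaw_deg,degrees=True)*R.from_euler("x",180,degrees=True)*R.from_euler("y",tilt_deg,degrees=True)
E
python3 - <<'E'
import re
s=open('h.py').read()
s=re.sub(r"        a=a\*R.from_rotvec.*\n        a=t\n","        pa=pa+a.apply(row[3:6]*40); a=t\n",s)
open('h.py','w').write(s)
E
python3 -c "
from h import *
plan([396,271,400],down(16.5),16,-1)"
```

```text
maxdeg/row 8.60 max mm/row 17.0
[[-0.0,0.0,0.191,-0.37,-0.208,0.007,-1],[-0.0,0.0,0.191,-0.398,-0.149,0.006,-1],[-0.0,0.0,0.191,-0.415,-0.089,0.007,-1],[-0.0,0.0,0.191,-0.424,-0.026,0.007,-1],[-0.0,0.0,0.191,-0.423,0.038,0.006,-1]]
[[-0.0,0.0,0.191,-0.412,0.101,0.007,-1],[-0.0,0.0,0.191,-0.393,0.161,0.006,-1],[-0.0,0.0,0.191,-0.365,0.218,0.006,-1],[-0.0,0.0,0.191,-0.327,0.27,0.007,-1],[-0.0,0.0,0.191,-0.284,0.316,0.006,-1]]
[[-0.0,0.0,0.191,-0.233,0.355,0.007,-1],[-0.0,0.0,0.191,-0.178,0.386,0.006,-1],[-0.0,0.0,0.191,-0.118,0.408,0.007,-1],[-0.0,0.0,0.191,-0.055,0.421,0.006,-1],[-0.0,0.0,0.191,0.007,0.424,0.006,-1]]
[[-0.0,0.0,0.191,0.072,0.419,0.007,-1]]
```

Call:
step_arm --increments '[[[0, 0, 0.19, -0.37, -0.208, 0, -1], [0, 0, 0.19, -0.398, -0.149, 0, -1], [0, 0, 0.19, -0.415, -0.089, 0, -1], [0, 0, 0.19, -0.424, -0.026, 0, -1], [0, 0, 0.19, -0.423, 0.038, 0, -1]]]'

```text
clock: 0.6
eef_pos: [289.9, 424.0, 404.3]
eef_rot: [-3.141, 0.0, 1.936]
wrist_force: [0.2, 0.1, -0.7]
finger_gap: 94.1
finger_force: 0.0
```

Call:
step_arm --increments '[[[0, 0, 0.19, -0.412, 0.101, 0, -1], [0, 0, 0.19, -0.393, 0.161, 0, -1], [0, 0, 0.19, -0.365, 0.218, 0, -1], [0, 0, 0.19, -0.327, 0.27, 0, -1], [0, 0, 0.19, -0.284, 0.316, 0, -1]]]'

```text
clock: 1.1
eef_pos: [338.7, 354.5, 404.4]
eef_rot: [-3.141, 0.001, 1.189]
wrist_force: [0.1, -0.5, 0.5]
finger_gap: 93.5
finger_force: 0.0
```

Call:
step_arm --increments '[[[0, 0, 0.19, -0.233, 0.355, 0, -1], [0, 0, 0.19, -0.178, 0.386, 0, -1], [0, 0, 0.19, -0.118, 0.408, 0, -1], [0, 0, 0.19, -0.055, 0.421, 0, -1], [0, 0, 0.19, 0.007, 0.424, 0, -1]]]'

```text
clock: 1.6
eef_pos: [387.7, 285.1, 404.4]
eef_rot: [3.141, 0.001, 0.443]
wrist_force: [-0.2, -0.6, 0.0]
finger_gap: 94.0
finger_force: 0.0
```

Call:
step_arm --increments '[[[0, 0, 0.19, 0.072, 0.419, 0, -1], [0, 0, 0, 0, 0, 0, -1]]]'

```text
clock: 1.8
eef_pos: [398.0, 270.9, 404.4]
eef_rot: [3.141, 0.0, 0.296]
wrist_force: [0.1, 0.0, 0.2]
finger_gap: 94.1
finger_force: 0.0
```

```bash
python3 - <<'E'
from cell import manip, optics
from h import *
c=optics.camera("wrist"); cv2.imwrite("pics/w1.png",c["frame"][:,:,::-1]); np.savez("w1.npz",**c)
s=manip.read_state(); print({k:np.round(s[k],3) for k in ("clock","joints","eef_pos","eef_rot","wrist_force")})
print(c["mtx"].round(0).tolist(),c["cam_to_world"].round(3).tolist())
E
```

```text
{'clock': np.float64(1.85), 'joints': array([0.523, 0.147, 1.709, 0.   , 1.287, 1.793]), 'eef_pos': array([397.488, 271.577, 404.436]), 'eef_rot': array([3.142, 0.   , 0.301]), 'wrist_force': array([-0.323, -0.184, -0.064])}
[[350.0, 0.0, 322.0], [0.0, 350.0, 195.0], [0.0, 0.0, 1.0]] [[0.291, -0.927, -0.235, 466.518], [-0.957, -0.282, -0.072, 291.38], [0.001, 0.246, -0.969, 384.413], [0.0, 0.0, 0.0, 1.0]]
```

View pics/w1.png

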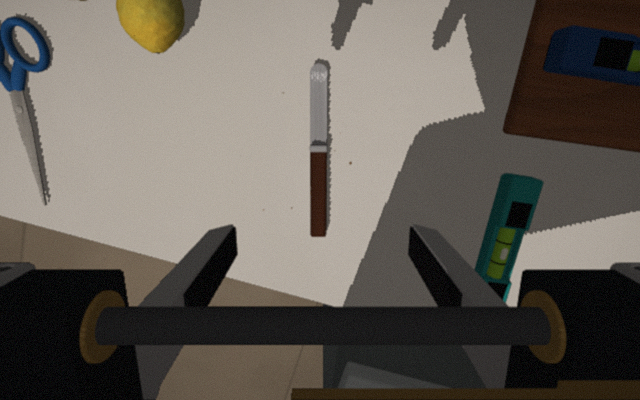

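```bash
python3 - <<'E'
from h import *
c=dict(np.load("w1.npz"))
m=mask(c,(0,90,30),(15,255,200),(300,145,340,242));uv=np.argwhere(m)[:,::-1];P=onplane(c,uv,16);r=rect(P);print("handle",r,uv.min(0),uv.max(0))
t=onplane(c,[[319,60.5],[318.5,148]],8);print("tip,ferrule",t.round(1))
y=np.degrees(np.arctan2(*(t[0]-r[0].tolist().__add__([16]))[[1,0]]));print("yaw tip-handle",y)
E
```

```text
handle (array([375.3, 268. ]), 91.9, 16.0, 16.5) [311 153] [326 235]
tip,ferrule [[508.1 307.4   8. ]
 [423.4 282.4   8. ]]
yaw tip-handle 16.514379506757475
```

Call:
step_arm --increments '[[[0, 0, 0.017, 0.035, -0.073, 0, -1], [0, 0, 0, 0, 0, 1, -1], [0, 0, 0, 0, 0, 1, -1], [0, 0, 0, 0, 0, 1, -1], [0, 0, 0, 0, 0, 1, -1]]]'

```text
clock: 2.35
eef_pos: [397.1, 275.9, 243.3]
eef_rot: [-3.141, -0.001, 0.29]
wrist_force: [1.1, 0.1, -0.2]
finger_gap: 94.1
finger_force: 0.0
```

Call:
step_arm --increments '[[[0, 0, 0, 0, 0, 0.6, -1], [0, 0, 0, 0, 0, 0.4, -1], [0, 0, 0, 0, 0, 0, -1]]]'

```text
clock: 2.65
eef_pos: [396.9, 275.6, 202.7]
eef_rot: [3.141, 0.004, 0.29]
wrist_force: [0.5, 0.1, 1.1]
finger_gap: 93.9
finger_force: 0.0
```

Call:
step_arm --increments '[[[0, 0, 0, 0, 0, 0, 1], [0, 0, 0, 0, 0, 0, 1], [0, 0, 0, 0, 0, 0, 1], [0, 0, 0, 0, 0, 0, 1], [0, 0, 0, 0, 0, 0, 1]]]' --newtons 55

```text
clock: 3.15
eef_pos: [397.8, 275.1, 205.0]
eef_rot: [-3.141, -0.001, 0.287]
wrist_force: [0.1, -0.3, 0.3]
finger_gap: 57.8
finger_force: 0.0
```

```bash
python3 -c "
from h import *
plan([440,-100,300],down(9),14,1)"
```

```text
maxdeg/row 0.54 max mm/row 27.8
[[-0.0,-0.0,0.012,-0.117,0.664,-0.17,1],[-0.0,-0.0,0.012,-0.111,0.665,-0.17,1],[-0.0,-0.0,0.012,-0.105,0.666,-0.169,1],[-0.0,-0.0,0.012,-0.099,0.666,-0.17,1],[-0.0,-0.0,0.012,-0.092,0.668,-0.17,1]]
[[-0.0,-0.0,0.012,-0.087,0.669,-0.169,1],[-0.0,-0.0,0.012,-0.08,0.669,-0.17,1],[-0.0,-0.0,0.012,-0.074,0.67,-0.17,1],[-0.0,-0.0,0.012,-0.068,0.671,-0.17,1],[-0.0,-0.0,0.012,-0.061,0.671,-0.169,1]]
[[-0.0,-0.0,0.012,-0.055,0.672,-0.17,1],[-0.0,-0.0,0.012,-0.05,0.672,-0.169,1],[-0.0,-0.0,0.012,-0.042,0.673,-0.17,1],[-0.0,-0.0,0.012,-0.037,0.673,-0.17,1]]
```

Call:
step_arm --increments '[[[0, 0, 0, 0, 0, 0, 1], [0, 0, 0, 0, 0, 0, 1], [0, 0, 0, 0, 0, 0, 1], [0, 0, 0, 0, 0, 0, 1], [0, 0, 0, 0, 0, 0, 1]]]'

```text
clock: 3.65
eef_pos: [397.8, 275.1, 204.6]
eef_rot: [-3.142, 0.0, 0.287]
wrist_force: [-0.1, 0.9, -0.6]
finger_gap: 17.9
finger_force: 38.6
```

Call:
step_arm --increments '[[[0, 0, 0, 0, 0, 0, 1], [0, 0, 0, 0, 0, 0, 1], [0, 0, 0, 0, 0, 0, 1]]]'

```text
clock: 3.95
eef_pos: [397.8, 275.1, 204.6]
eef_rot: [3.142, 0.0, 0.287]
wrist_force: [1.1, 0.2, -0.7]
finger_gap: 17.3
finger_force: 55.0
```

Call:
step_arm --increments '[[[0, 0, 0, 0, 0, -0.5, 1], [0, 0, 0, 0, 0, -1, 1], [0, 0, 0, 0, 0, -1, 1], [0, 0, 0, 0, 0, -1, 1], [0, 0, 0, 0, 0, -0.8, 1]]]'

```text
clock: 4.45
eef_pos: [397.5, 275.0, 378.9]
eef_rot: [-3.141, -0.001, 0.287]
wrist_force: [1.2, -0.1, -1.6]
finger_gap: 17.3
finger_force: 55.0
```

```bash
python3 -c "
from h import *
plan([470,-110,400],down(9),10,1)"
```

```text
maxdeg/row 0.77 max mm/row 39.3
[[-0.0,-0.0,0.017,-0.098,0.974,-0.053,1],[-0.0,-0.0,0.017,-0.086,0.976,-0.053,1],[-0.0,-0.0,0.017,-0.073,0.977,-0.053,1],[-0.0,-0.0,0.017,-0.061,0.977,-0.053,1],[-0.0,-0.0,0.017,-0.048,0.978,-0.053,1]]
[[-0.0,-0.0,0.017,-0.035,0.979,-0.053,1],[-0.0,-0.0,0.017,-0.022,0.979,-0.053,1],[-0.0,-0.0,0.017,-0.01,0.979,-0.053,1],[-0.0,-0.0,0.017,0.003,0.98,-0.052,1],[-0.0,-0.0,0.017,0.016,0.979,-0.053,1]]
```

Call:
step_arm --increments '[[[0, 0, 0.017, -0.098, 0.974, -0.053, 1], [0, 0, 0.017, -0.086, 0.976, -0.053, 1], [0, 0, 0.017, -0.073, 0.977, -0.053, 1], [0, 0, 0.017, -0.061, 0.977, -0.053, 1], [0, 0, 0.017, -0.048, 0.978, -0.053, 1]]]'

```text
clock: 4.95
eef_pos: [433.7, 81.1, 387.3]
eef_rot: [3.142, -0.0, 0.22]
wrist_force: [0.4, 0.3, -0.9]
finger_gap: 17.4
finger_force: 55.0
```

Call:
step_arm --increments '[[[0, 0, 0.017, -0.035, 0.979, -0.053, 1], [0, 0, 0.017, -0.022, 0.979, -0.053, 1], [0, 0, 0.017, -0.01, 0.979, -0.053, 1], [0, 0, 0.017, 0.003, 0.98, -0.052, 1], [0, 0, 0.017, 0.016, 0.979, -0.053, 1]]]'

```text
clock: 5.45
eef_pos: [469.5, -111.7, 397.8]
eef_rot: [-3.142, 0.0, 0.153]
wrist_force: [1.0, 0.5, -0.4]
finger_gap: 17.4
finger_force: 55.0
```

Call:
step_arm --increments '[[[0, 0, 0, 0, 0, 0, 1], [0, 0, 0, 0, 0, 0, 1]]]'

```text
clock: 5.65
eef_pos: [469.5, -110.4, 397.4]
eef_rot: [-3.141, 0.001, 0.152]
wrist_force: [-0.3, 0.7, -2.0]
finger_gap: 17.2
finger_force: 55.0
```

```bash
python3 - <<'E'
from cell import manip, optics
from h import *
c=optics.camera("wrist"); cv2.imwrite("pics/w2.png",c["frame"][:,:,::-1]); np.savez("w2.npz",**c)
s=manip.read_state(); print({k:np.round(s[k],3) for k in ("clock","joints","eef_pos","eef_rot","wrist_force")})
E
```

```text
{'clock': np.float64(5.7), 'joints': array([-0.305,  0.155,  1.716,  0.   ,  1.271,  1.112]), 'eef_pos': array([ 469.462, -109.64 ,  397.525]), 'eef_rot': array([-3.141e+00,  1.000e-03,  1.530e-01]), 'wrist_force': array([ 0.492,  0.647, -1.241])}
```

View pics/w2.png

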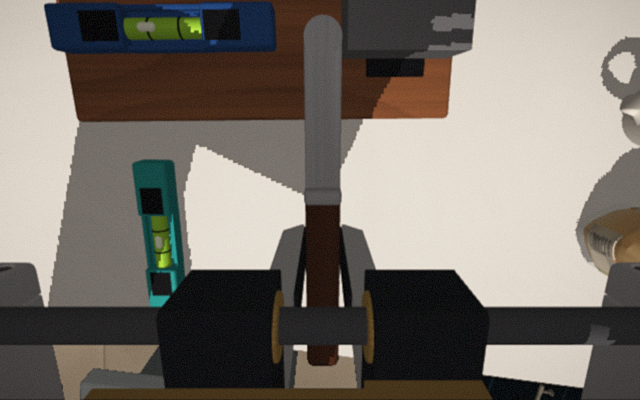

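```bash
python3 - <<'E'
from h import *
c=dict(np.load("w2.npz"));W=world(c);s=c["frame"].astype(int).sum(2)
m=(s<90).astype(np.uint8);m[:54]=0;m[82:]=0;m[:,:360]=0;m[:,430:]=0
uv=np.argwhere(m)[:,::-1];P=W[m>0];print("lip",rect(P),np.median(P[:,2]),uv.min(0),uv.max(0))
print("lip corners at z60",onplane(c,[[366,77],[424,77],[366,59],[424,59]],60).round(1).tolist())
for u in (120,200,280,380,430):
    col=W[100:130,u];i=np.argmax(col[:,2]<35);print("deck front",u,100+i,col[i-1].round(1))
for v,u in((100,100),(100,260),(90,400),(110,440),(30,300),(70,350)): print("deck",W[v,u].round(1))
print("blade",[W[v,322].round(1).tolist() for v in (20,60,120,180)], "handle",W[215,322].round(1))
print("bladetip",onplane(c,[[322,15]],c["cam_to_world"][2,3]*0+204).round(1))
print("cap top", W[20,400].round(1),W[10,360].round(1))
hs=mask(c,(25,120,60),(45,255,255),(110,10,210,45));print("vial",rect(W[hs>0]),np.median(W[hs>0][:,2]))
E
```

```text
lip (array([ 572.4, -136.1]), 93.1, 26.6, -64.4) 60.00464393536848 [366  58] [423  77]
lip corners at z60 [[569.7, -133.3, 60.0], [577.3, -182.7, 60.0], [584.1, -130.6, 60.0], [591.6, -179.4, 60.0]]
deck front 120 121 [500.2  79.9  52.8]
deck front 200 121 [510.7   9.6  48.4]
deck front 280 120 [522.7 -62.9  47.4]
deck front 380 119 [ 537.5 -154.5   43.4]
deck front 430 118 [ 545.4 -200.3   43.6]
deck [515.4  96.   55.8]
deck [536.8 -43.3  50.2]
deck [ 564.6 -167.2   46.6]
deck [ 553.  -207.6   45. ]
deck [600.3 -71.   48.4]
deck [ 574.6 -119.4   47.3]
blade [[577.9, -93.9, 202.4], [560.7, -96.5, 204.1], [533.6, -100.6, 202.2], [504.2, -105.1, 203.7]] handle [ 487.4 -107.7  208.7]
bladetip [[579.6 -93.6 204. ]]
cap top [ 607.3 -145.5  104.6] [ 609.2 -116.1  105.2]
vial (array([571.2, -19.4]), 169.2, 32.8, 79.9) 77.17141432748292
```

```bash
python3 -c "
from h import *
q=down(8.75)
plan([434.6,-178.1,275],q,5,1)
plan([434.6,-178.1,247.5],q,2,1,[434.6,-178.1,275],q)"
```

```text
maxdeg/row 0.00 max mm/row 28.9
[[-0.0,0.0,0.0,-0.224,0.312,0.613,1],[-0.0,0.0,0.0,-0.224,0.312,0.612,1],[-0.0,0.0,0.0,-0.225,0.312,0.613,1],[-0.0,0.0,0.0,-0.224,0.312,0.612,1],[-0.0,0.0,0.0,-0.224,0.312,0.613,1]]
maxdeg/row 0.00 max mm/row 13.8
[[0.0,0.0,0.0,0.0,-0.0,0.344,1],[0.0,0.0,0.0,0.0,-0.0,0.344,1]]
```

Call:
step_arm --increments '[[[0, 0, 0, -0.224, 0.312, 0.613, 1], [0, 0, 0, -0.224, 0.312, 0.613, 1], [0, 0, 0, -0.225, 0.312, 0.613, 1], [0, 0, 0, -0.224, 0.312, 0.613, 1], [0, 0, 0, -0.224, 0.312, 0.613, 1]]]'

```text
clock: 6.2
eef_pos: [434.6, -177.7, 274.4]
eef_rot: [3.142, -0.0, 0.155]
wrist_force: [0.1, 0.6, -1.2]
finger_gap: 17.0
finger_force: 55.0
```

Call:
step_arm --increments '[[[0, 0, 0, 0, 0, 0.34, 1], [0, 0, 0, 0, 0, 0.34, 1], [0, 0, 0, 0, 0, 0, 1]]]'

```text
clock: 6.5
eef_pos: [434.6, -177.3, 246.7]
eef_rot: [-3.14, 0.002, 0.155]
wrist_force: [-0.2, 0.1, -1.6]
finger_gap: 17.8
finger_force: 55.0
```

```bash
python3 - <<'E'
from cell import manip, optics
from h import *
c=optics.camera("wrist"); cv2.imwrite("pics/w3.png",c["frame"][:,:,::-1]); np.savez("w3.npz",**c)
s=manip.read_state(); print({k:np.round(s[k],3) for k in ("clock","eef_pos","eef_rot","wrist_force")})
W=world(c)
print("blade",[W[v,322].round(1).tolist() for v in (20,60,120,180)]);print([W[v,u].round(1).tolist() for v,u in((5,322),(5,280),(5,370),(20,280),(20,370))])
t=optics.camera("side");cv2.imwrite("pics/s3.png",cv2.resize(t["frame"][160:270,250:360,::-1],None,fx=5,fy=5,interpolation=2))
E
```

```text
{'clock': np.float64(6.55), 'eef_pos': array([ 434.869, -177.533,  247.769]), 'eef_rot': array([-3.141e+00,  1.000e-03,  1.550e-01]), 'wrist_force': array([-0.481,  0.335, -0.447])}
blade [[542.7, -160.3, 51.1], [525.7, -162.9, 50.7], [498.3, -167.2, 51.5], [468.4, -171.9, 50.2]]
[[549.7, -159.2, 47.8], [546.5, -140.1, 48.7], [553.7, -181.3, 45.4], [540.3, -140.8, 48.1], [547.2, -182.5, 46.3]]
```

View pics/w3.png

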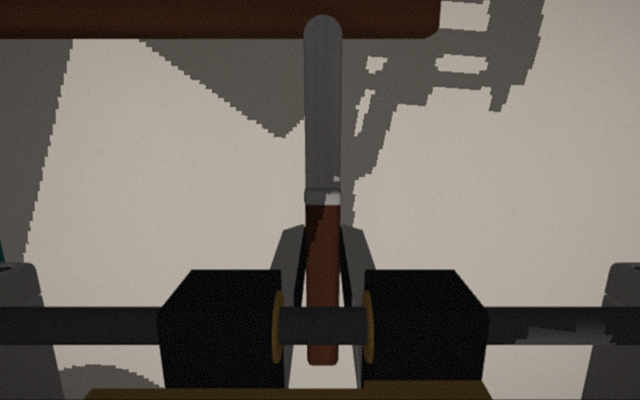

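Call:
step_arm --increments '[[[0, 0, 0, 0.1, 0, -0.035, 1], [0, 0, 0, 0.2, 0, 0, 1], [0, 0, 0, 0.2, 0, 0, 1], [0, 0, 0, 0.2, 0, 0, 1], [0, 0, 0, 0, 0, 0, 1]]]'

```text
clock: 7.1
eef_pos: [463.4, -174.0, 249.4]
eef_rot: [3.141, -0.0, 0.154]
wrist_force: [-0.5, 0.1, -2.4]
finger_gap: 17.5
finger_force: 55.0
```

Call:
step_arm --increments '[[[0, 0, 0, 0.15, 0, 0, 1], [0, 0, 0, 0.15, 0, 0, 1], [0, 0, 0, 0, 0, 0, 1]]]'

```text
clock: 7.4
eef_pos: [474.9, -172.3, 249.4]
eef_rot: [3.141, -0.0, 0.154]
wrist_force: [-0.6, 0.5, -1.3]
finger_gap: 17.3
finger_force: 55.0
```

```bash
python3 -c "
import numpy as np
t=np.r_[0,np.arange(.1,1.91,.1)];x=-96.5*np.cos(t)+4.8*np.sin(t);z=96.5*np.sin(t)+4.8*np.cos(t)
print(np.c_[t[1:],(np.diff(x)/40).round(3),(-np.diff(z)/40).round(3)].tolist())"
```

```text
[[0.1, 0.024, -0.24], [0.2, 0.048, -0.237], [0.30000000000000004, 0.071, -0.231], [0.4, 0.094, -0.222], [0.5, 0.116, -0.212], [0.6, 0.136, -0.199], [0.7000000000000001, 0.155, -0.185], [0.8, 0.173, -0.168], [0.9, 0.189, -0.15], [1.0, 0.203, -0.131], [1.1, 0.215, -0.11], [1.2000000000000002, 0.225, -0.088], [1.3000000000000003, 0.233, -0.065], [1.4000000000000001, 0.238, -0.041], [1.5000000000000002, 0.241, -0.017], [1.6, 0.241, 0.007], [1.7000000000000002, 0.239, 0.031], [1.8000000000000003, 0.235, 0.055], [1.9000000000000001, 0.229, 0.078]]
```

Call:
step_arm --increments '[[[0, 0, 0, 0, 0, -0.08, 1], [0, 0, 0, 0.024, 0, -0.24, 1], [0, 0, 0, 0.048, 0, -0.237, 1], [0, 0, 0, 0.071, 0, -0.231, 1], [0, 0, 0, 0, 0, 0, 1]]]'

```text
clock: 7.9
eef_pos: [480.5, -171.6, 282.7]
eef_rot: [3.14, -0.002, 0.153]
wrist_force: [-0.1, -0.7, -0.8]
finger_gap: 17.6
finger_force: 55.0
```

```bash
python3 - <<'E'
from cell import manip, optics
from h import *
c=optics.camera("wrist"); t=optics.camera("side")
s=manip.read_state(); print({k:np.round(s[k],3) for k in ("clock","eef_pos","wrist_force","moment")})
a=cv2.resize(t["frame"][150:260,260:350,::-1],None,fx=4,fy=4,interpolation=2)
cv2.imwrite("pics/s4.png",np.hstack([a,cv2.resize(c["frame"][:220,200:500,::-1],(400,440))]))
E
```

```text
{'clock': np.float64(8.0), 'eef_pos': array([ 480.028, -171.483,  281.218]), 'wrist_force': array([ 0.181, -0.025, -1.29 ]), 'moment': array([ 0.043,  0.137, -0.038])}
```

View pics/s4.png

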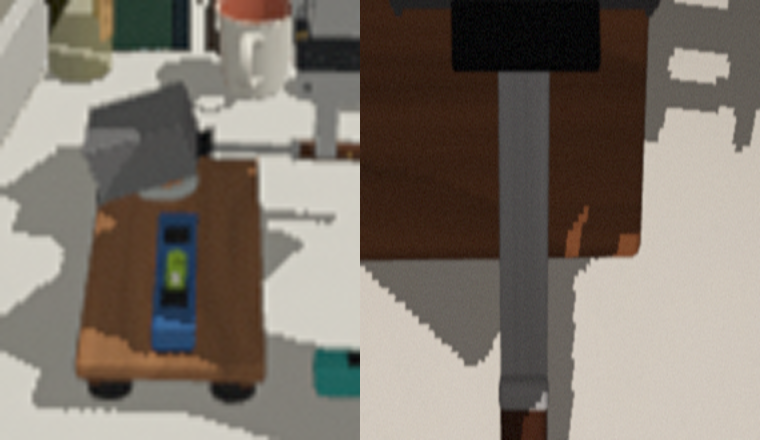

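Call:
step_arm --increments '[[[0, 0, 0, 0.094, 0, -0.222, 1], [0, 0, 0, 0.116, 0, -0.212, 1], [0, 0, 0, 0.136, 0, -0.199, 1], [0, 0, 0, 0.155, 0, -0.185, 1], [0, 0, 0, 0.173, 0, -0.168, 1]]]'

```text
clock: 8.5
eef_pos: [507.2, -167.3, 321.2]
eef_rot: [3.141, -0.0, 0.153]
wrist_force: [-1.1, 0.3, -1.7]
finger_gap: 17.3
finger_force: 55.0
```

Call:
step_arm --increments '[[[0, 0, 0, 0.189, 0, -0.15, 1], [0, 0, 0, 0.203, 0, -0.131, 1], [0, 0, 0, 0.215, 0, -0.11, 1], [0, 0, 0, 0.225, 0, -0.088, 1], [0, 0, 0, 0, 0, 0, 1]]]'

```text
clock: 9.0
eef_pos: [540.5, -162.1, 339.8]
eef_rot: [3.141, -0.001, 0.154]
wrist_force: [-0.2, 0.2, -1.3]
finger_gap: 17.5
finger_force: 55.0
```

```bash
cat > cap.py <<'E'
from cell import manip, optics
from h import *
# cap pixels in side+top views: grey, above deck, near the hinge; in shelf frame
o=np.array([580,-40.3]);x=np.array([.988,.152]);y=np.array([-.152,.988])
for n in("side","top"):
    c=optics.camera(n);np.savez(n+"_cap.npz",**c);W=world(c);q=W[...,:2]-o;X=q@x;Y=q@y;Z=W[...,2]-47
    hsv=cv2.cvtColor(c["frame"],cv2.COLOR_RGB2HSV)
    m=(X>-30)&(X<190)&(Y>-165)&(Y<-70)&(Z>15)&(Z<170)&(hsv[...,1]<70)
    if m.sum(): print(n,m.sum(),"x",np.percentile(X[m],[2,10,50,90,98]).round(0),"z",np.percentile(Z[m],[2,50,90,98]).round(0))
    if n=="side":
        for lo in range(15,150,15):
            k=m&(Z>=lo)&(Z<lo+15)
            if k.sum()>3: print(lo,k.sum(),"x",np.percentile(X[k],[5,50,95]).round(0))
s=manip.read_state(); print({k:np.round(s[k],3) for k in ("clock","eef_pos","wrist_force","moment")})
E
python3 cap.py
```

```text
side 344 x [-25.  13.  80. 115. 131.] z [ 31.  98. 107. 109.]
15 7 x [ 95. 135. 137.]
30 24 x [ 23. 115. 133.]
45 19 x [ 15.  89. 127.]
60 20 x [ 63. 106. 122.]
75 26 x [ 67. 102. 116.]
90 194 x [-15.  68. 106.]
105 54 x [ 54.  95. 103.]
top 410 x [ 63.  72.  91. 110. 130.] z [ 30. 102. 109. 111.]
{'clock': np.float64(9.1), 'eef_pos': array([ 539.623, -162.214,  339.234]), 'wrist_force': array([ 0.641,  0.253, -0.868]), 'moment': array([ 0.002,  0.102, -0.014])}
```

Call:
step_arm --increments '[[[0, 0, 0, 0.233, 0, -0.065, 1], [0, 0, 0, 0.238, 0, -0.041, 1], [0, 0, 0, 0.241, 0, -0.017, 1], [0, 0, 0, 0.241, 0, 0.007, 1], [0, 0, 0, 0.239, 0, 0.031, 1]]]'

```text
clock: 9.6
eef_pos: [587.6, -154.8, 342.9]
eef_rot: [3.141, -0.0, 0.153]
wrist_force: [-1.6, 0.2, -0.6]
finger_gap: 17.3
finger_force: 55.0
```

Call:
step_arm --increments '[[[0, 0, 0, 0.235, 0, 0.055, 1], [0, 0, 0, 0.24, 0, 0.055, 1], [0, 0, 0, 0.1, 0, 0.02, 1], [0, 0, 0, 0, 0, 0, 1], [0, 0, 0, 0, 0, 0, 1]]]'

```text
clock: 10.1
eef_pos: [609.3, -151.6, 337.7]
eef_rot: [-3.142, 0.0, 0.153]
wrist_force: [1.0, -0.5, -1.6]
finger_gap: 17.2
finger_force: 55.0
```

```bash
python3 cap.py
```

```text
side 445 x [  4.  11. 111. 153. 165.] z [ 20.  85. 130. 153.]
15 25 x [ 96. 108. 119.]
30 39 x [ 22. 111. 131.]
45 37 x [ 33. 118. 137.]
60 37 x [117. 159. 168.]
75 105 x [ 58. 143. 161.]
90 118 x [  0.  77. 129.]
105 23 x [ 4. 15. 22.]
120 25 x [ 4. 12. 22.]
135 23 x [ 4. 15. 22.]
top 71 x [123. 130. 152. 167. 169.] z [30. 76. 85. 88.]
{'clock': np.float64(10.2), 'eef_pos': array([ 609.198, -151.623,  337.888]), 'wrist_force': array([ 0.341,  0.856, -1.284]), 'moment': array([-0.046,  0.116,  0.052])}
```

```bash
python3 -c "
from h import *
q=down(8.75);p1=[460,-174.5,340];p2=[397.8,275.1,340];q2=down(16.5);p3=[397.8,275.1,206]
plan(p1,q,4,1)
plan(p2,q2,12,1,p1,q)
plan(p3,q2,4,1,p2,q2)"
```

```text
maxdeg/row 0.00 max mm/row 37.8
[[0.0,-0.0,0.0,-0.943,-0.001,-0.013,1],[0.0,-0.0,0.0,-0.944,-0.001,-0.014,1],[0.0,-0.0,0.0,-0.943,-0.0,-0.013,1],[0.0,-0.0,0.0,-0.944,-0.001,-0.013,1]]
maxdeg/row 0.63 max mm/row 37.9
[[-0.0,0.0,-0.014,0.014,-0.945,-0.0,1],[0.0,0.0,-0.014,0.025,-0.946,-0.0,1],[-0.0,0.0,-0.014,0.036,-0.945,-0.0,1],[0.0,0.0,-0.014,0.047,-0.944,-0.0,1],[-0.0,0.0,-0.014,0.057,-0.944,-0.0,1]]
[[0.0,0.0,-0.014,0.067,-0.943,-0.0,1],[0.0,0.0,-0.014,0.079,-0.942,-0.0,1],[-0.0,0.0,-0.014,0.088,-0.942,-0.0,1],[-0.0,0.0,-0.014,0.1,-0.94,-0.0,1],[0.0,0.0,-0.014,0.11,-0.939,-0.0,1]]
[[-0.0,0.0,-0.014,0.121,-0.938,-0.0,1],[-0.0,0.0,-0.014,0.131,-0.937,-0.0,1]]
maxdeg/row 0.00 max mm/row 33.5
[[0.0,0.0,0.0,0.0,-0.0,0.838,1],[0.0,0.0,0.0,0.0,-0.0,0.837,1],[0.0,0.0,0.0,0.0,-0.0,0.838,1],[0.0,0.0,0.0,0.0,-0.0,0.837,1]]
```

Call:
step_arm --increments '[[[0, 0, 0, -0.943, 0, -0.013, 1], [0, 0, 0, -0.943, 0, -0.013, 1], [0, 0, 0, -0.943, 0, -0.013, 1], [0, 0, 0, -0.943, 0, -0.013, 1]]]'

```text
clock: 10.6
eef_pos: [458.5, -174.6, 340.0]
eef_rot: [3.141, -0.0, 0.153]
wrist_force: [0.3, -0.8, -0.8]
finger_gap: 17.2
finger_force: 55.0
```

Call:
step_arm --increments '[[[0, 0, -0.014, 0.014, -0.945, 0, 1], [0, 0, -0.014, 0.025, -0.945, 0, 1], [0, 0, -0.014, 0.036, -0.945, 0, 1], [0, 0, -0.014, 0.047, -0.944, 0, 1], [0, 0, -0.014, 0.057, -0.944, 0, 1]]]'

```text
clock: 11.1
eef_pos: [433.7, 14.0, 340.2]
eef_rot: [3.141, -0.001, 0.208]
wrist_force: [0.4, -0.3, -0.9]
finger_gap: 17.4
finger_force: 55.0
```

Call:
step_arm --increments '[[[0, 0, -0.014, 0.067, -0.943, 0, 1], [0, 0, -0.014, 0.079, -0.942, 0, 1], [0, 0, -0.014, 0.088, -0.942, 0, 1], [0, 0, -0.014, 0.1, -0.94, 0, 1], [0, 0, -0.014, 0.11, -0.939, 0, 1]]]'

```text
clock: 11.6
eef_pos: [408.0, 201.4, 340.3]
eef_rot: [-3.141, -0.001, 0.263]
wrist_force: [0.0, -1.1, -0.7]
finger_gap: 17.5
finger_force: 55.0
```

Call:
step_arm --increments '[[[0, 0, -0.014, 0.121, -0.938, 0, 1], [0, 0, -0.014, 0.131, -0.937, 0, 1], [0, 0, 0, 0, 0, 0.8, 1], [0, 0, 0, 0, 0, 0.8, 1], [0, 0, 0, 0, 0, 0.8, 1]]]'

```text
clock: 12.1
eef_pos: [398.2, 275.1, 243.1]
eef_rot: [-3.141, -0.001, 0.286]
wrist_force: [-0.1, 0.5, -1.6]
finger_gap: 17.3
finger_force: 55.0
```

Call:
step_arm --increments '[[[0, 0, 0, 0, 0, 0.5, 1], [0, 0, 0, 0, 0, 0.2, 1], [0, 0, 0, 0, 0, 0, 1]]]'

```text
clock: 12.4
eef_pos: [398.5, 274.9, 215.6]
eef_rot: [3.141, 0.001, 0.285]
wrist_force: [-0.1, -0.7, -0.8]
finger_gap: 17.1
finger_force: 55.0
```

```bash
python3 - <<'E'
from cell import manip, optics
from h import *
c=optics.camera("wrist");W=world(c)
s=manip.read_state(); print({k:np.round(s[k],3) for k in ("clock","eef_pos","eef_rot","wrist_force","moment")})
print("blade",[W[v,322].round(1).tolist() for v in (20,60,120,180,215)],"table",W[60,270].round(1),W[60,380].round(1))
E
```

```text
{'clock': np.float64(12.45), 'eef_pos': array([398.686, 275.071, 216.435]), 'eef_rot': array([-3.141, -0.   ,  0.285]), 'wrist_force': array([ 0.685, -0.017, -1.893]), 'moment': array([-0.004,  0.071,  0.025])}
blade [[503.8, 305.5, 19.9], [487.3, 300.7, 19.0], [460.6, 292.9, 19.1], [431.8, 284.4, 19.8], [416.1, 279.8, 27.7]] table [ 4.818e+02  3.275e+02 -2.000e-01] [498.1 272.1  -0.5]
```

Call:
step_arm --increments '[[[0, 0, 0, 0, 0, 0.16, 1], [0, 0, 0, 0, 0, 0.1, 1], [0, 0, 0, 0, 0, 0, 1]]]'

```text
clock: 12.75
eef_pos: [398.5, 275.0, 205.3]
eef_rot: [3.142, 0.0, 0.285]
wrist_force: [-0.5, -0.2, -0.0]
finger_gap: 16.9
finger_force: 55.0
```

Call:
step_arm --increments '[[[0, 0, 0, 0, 0, 0, -0.3], [0, 0, 0, 0, 0, 0, -0.3], [0, 0, 0, 0, 0, 0, -0.3], [0, 0, 0, 0, 0, 0, -0.3], [0, 0, 0, 0, 0, 0, -0.3]]]'

```text
clock: 13.25
eef_pos: [398.5, 275.1, 205.5]
eef_rot: [-3.142, -0.0, 0.285]
wrist_force: [0.4, 0.2, -0.0]
finger_gap: 54.0
finger_force: 0.0
```

Call:
step_arm --increments '[[[0, 0, 0, 0, 0, -0.5, -0.3], [0, 0, 0, 0, 0, -1, -0.3], [0, 0, 0, 0, 0, -1, -0.3], [0, 0, 0, 0, 0, -1, -0.3], [0, 0, 0, 0, 0, -1, -0.3]]]'

```text
clock: 13.75
eef_pos: [398.2, 274.9, 387.2]
eef_rot: [-3.142, -0.0, 0.285]
wrist_force: [0.6, -0.2, -0.6]
finger_gap: 61.2
finger_force: 0.0
```

```bash
python3 - <<'E'
from cell import manip, optics
from h import *
c=optics.camera("wrist");W=world(c)
m=mask(c,(0,90,30),(15,255,200),(270,100,370,260))
s=manip.read_state(); print({k:np.round(s[k],3) for k in ("clock","eef_pos","eef_rot")})
P=W[m>0];print("handle",rect(P),np.percentile(P[:,2],[5,50,95]))
q=down(16.5);plan([520,-150,380],down(9),12,-0.3)
E
python3 cap.py
```

```text
{'clock': np.float64(13.8), 'eef_pos': array([398.674, 275.198, 393.563]), 'eef_rot': array([-3.139, -0.009,  0.285])}
handle (array([399.2, 274.1]), 141.7, 16.4, 16.0) [14.4143915 15.7662022 17.0628396]
maxdeg/row 0.63 max mm/row 36.9
[[-0.0,-0.001,0.014,-0.007,0.921,0.026,-0.3],[-0.0,-0.001,0.014,0.003,0.921,0.027,-0.3],[-0.0,-0.001,0.014,0.012,0.922,0.026,-0.3],[-0.0,-0.001,0.014,0.023,0.921,0.027,-0.3],[-0.0,-0.001,0.014,0.032,0.92,0.027,-0.3]]
[[-0.0,-0.001,0.014,0.043,0.92,0.027,-0.3],[-0.0,-0.001,0.014,0.052,0.92,0.028,-0.3],[-0.0,-0.001,0.014,0.062,0.919,0.027,-0.3],[-0.0,-0.001,0.014,0.071,0.919,0.028,-0.3],[-0.0,-0.001,0.014,0.082,0.917,0.028,-0.3]]
[[-0.0,-0.001,0.014,0.092,0.917,0.028,-0.3],[-0.0,-0.001,0.014,0.101,0.916,0.028,-0.3]]
side 270 x [ 35. 104. 128. 159. 167.] z [ 18.  73.  89. 100.]
15 29 x [ 96. 111. 132.]
30 41 x [ 30. 111. 130.]
45 33 x [ 73. 122. 145.]
60 43 x [114. 157. 168.]
75 102 x [121. 143. 160.]
90 22 x [126. 128. 132.]
top 500 x [103. 119. 143. 164. 169.] z [ 16.  78.  92. 102.]
{'clock': np.float64(13.9), 'eef_pos': array([398.487, 275.087, 387.483]), 'wrist_force': array([ 0.392,  0.542, -1.167]), 'moment': array([0.019, 0.126, 0.036])}
```

Call:
step_arm --increments '[[[0, 0, 0.014, 0.07, 0.921, 0, -0.3], [0, 0, 0.014, 0.08, 0.921, 0, -0.3], [0, 0, 0.014, 0.09, 0.921, 0, -0.3], [0, 0, 0.014, 0.1, 0.921, 0, -0.3], [0, 0, 0.014, 0.11, 0.921, 0, -0.3]]]'

```text
clock: 14.4
eef_pos: [464.0, 100.4, 384.0]
eef_rot: [-3.141, 0.002, 0.23]
wrist_force: [0.9, -0.2, -0.1]
finger_gap: 61.0
finger_force: 0.0
```

Call:
step_arm --increments '[[[0, 0, 0.014, 0.12, 0.921, 0, -0.3], [0, 0, 0.014, 0.13, 0.921, 0, -0.3], [0, 0, 0.014, 0.14, 0.921, 0, -0.3], [0, 0, 0.014, 0.15, 0.92, 0, -0.3], [0, 0, 0.014, 0.16, 0.92, 0, -0.3]]]'

```text
clock: 14.9
eef_pos: [529.5, -74.1, 383.8]
eef_rot: [-3.141, 0.002, 0.175]
wrist_force: [0.7, -0.2, 0.8]
finger_gap: 61.4
finger_force: 0.0
```

Call:
step_arm --increments '[[[0, 0, 0.014, 0.17, 0.92, 0, -0.3], [0, 0, 0.014, 0.18, 0.92, 0, -0.3], [0, 0, 0, 0, 0, 0, -0.3]]]'

```text
clock: 15.2
eef_pos: [556.1, -146.1, 383.1]
eef_rot: [-3.141, 0.002, 0.15]
wrist_force: [-0.2, 0.8, 0.4]
finger_gap: 60.7
finger_force: 0.0
```

```bash
cat > knob.py <<'E'
from cell import manip, optics
from h import *
import sys
n=sys.argv[1]
c=optics.camera("wrist"); cv2.imwrite(f"pics/{n}.png",c["frame"][:,:,::-1]); np.savez(n+".npz",**c)
s=manip.read_state(); print({k:np.round(s[k],3) for k in ("clock","joints","eef_pos","eef_rot")})
W=world(c);m=mask(c,(5,150,60),(22,255,255));m&=((W[...,2]>78)&(W[...,0]>560)&(W[...,1]<-80)&(W[...,1]>-220)).astype(np.uint8)*255
if m.any():
    P=W[m>0];print("bar top",rect(P),len(P),np.percentile(P[:,2],[5,50,95]).round(1),np.argwhere(m).mean(0))
g=mask(c,(28,110,70),(45,255,255),(0,0,640,200));print("vial px",np.argwhere(g).mean(0) if g.any() else 0)
E
python3 knob.py w5
```

```text
{'clock': np.float64(15.25), 'joints': array([-0.318,  0.371,  1.477,  0.   ,  1.296,  1.102]), 'eef_pos': array([ 555.681, -144.265,  383.224]), 'eef_rot': array([-3.14e+00,  3.00e-03,  1.51e-01])}
bar top (array([ 611.6, -148.9]), 86.4, 74.8, -81.9) 6836 [ 90.3 307.1 309.9] [329.6629608  387.73917496]
vial px [129.81639624 106.61058924]
```

View pics/w5.png

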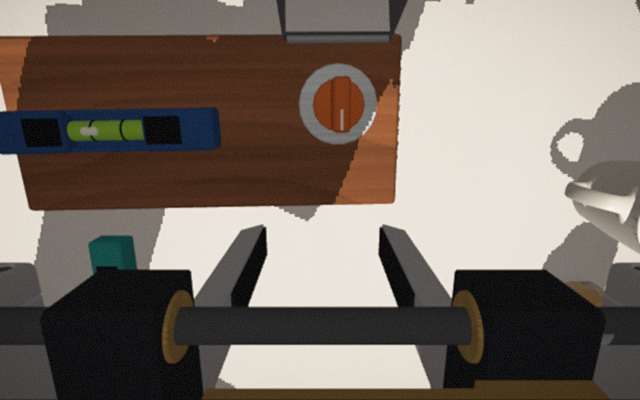

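```bash
cat > bar.py <<'E'
from h import *
import sys
c=dict(np.load(sys.argv[1]+".npz"));W=world(c)
m=mask(c,(3,120,40),(22,255,255),(300,60,380,150))>0
P=W[m];print(np.percentile(P[:,2],[2,20,50,80,98]).round(1))
k=m&(W[...,2]>np.percentile(P[:,2],98)-5);print("bar",rect(W[k]),k.sum(),W[k].mean(0).round(1),W[k][:,2].mean().round(1))
uv=np.argwhere(m)[:,::-1];print("orange disc px",uv.min(0),uv.max(0))
k2=m&(W[...,2]<70)&(W[...,2]>50);print("disc",rect(W[k2]),k2.sum())
E
python3 bar.py w5
```

```text
[44.9 46.5 58.9 89.2 91.8]
bar (array([ 628.7, -146. ]), 41.2, 20.9, 9.7) 940 [ 630.6 -149.1   94.5] 94.5
orange disc px [300  60] [379 149]
disc (array([ 625.1, -143.8]), 69.7, 53.8, 6.9) 1092
```

```bash
cat >> bar.py <<'E'
k=m&(W[...,2]>87)&(W[...,2]<95);Q=W[k];a=np.radians(8.7);x=Q[:,0]*np.cos(a)+Q[:,1]*np.sin(a);y=-Q[:,0]*np.sin(a)+Q[:,1]*np.cos(a)
px,py=[np.percentile(v,[2,10,50,90,98]) for v in(x,y)];print(px.round(1),py.round(1),k.sum(),Q[:,2].mean())
cx,cy=(px[0]+px[-1])/2,(py[0]+py[-1])/2;print("centre",cx*np.cos(a)-cy*np.sin(a),cx*np.sin(a)+cy*np.cos(a));print(rect(Q))
E
python3 bar.py w5|tail -3; python3 -c "
from h import *
plan([629.5,-148,300],down(9.0),4,-0.3)"
```

```text
[579.8 583.7 601.4 615.7 618.6] [-249.8 -248.7 -242.8 -237.5 -236.7] 921 90.48503333892478
centre 629.0974805421807 -149.8247119485709
(array([ 629.3, -149.5]), 41.2, 13.8, 9.7)
maxdeg/row 0.10 max mm/row 27.8
[[-0.0,0.001,-0.002,0.454,0.093,0.519,-0.3],[-0.0,0.001,-0.002,0.454,0.094,0.519,-0.3],[-0.0,0.001,-0.002,0.453,0.094,0.519,-0.3],[-0.0,0.001,-0.002,0.452,0.095,0.52,-0.3]]
```

```bash
python3 -c "
from h import *
plan([629.2,-149.6,300],down(9.5),4,-0.3)"
```

```text
maxdeg/row 0.23 max mm/row 27.8
[[-0.0,0.001,-0.005,0.451,0.103,0.519,-0.3],[-0.0,0.001,-0.005,0.45,0.104,0.519,-0.3],[-0.0,0.001,-0.005,0.449,0.106,0.519,-0.3],[-0.0,0.001,-0.005,0.448,0.107,0.52,-0.3]]
```

Call:
step_arm --increments '[[[0, 0.001, -0.005, 0.451, 0.103, 0.519, -0.3], [0, 0.001, -0.005, 0.45, 0.104, 0.519, -0.3], [0, 0.001, -0.005, 0.449, 0.106, 0.519, -0.3], [0, 0, -0.005, 0.448, 0.107, 0.519, -0.3], [0, 0, 0, 0, 0, 0, -0.3]]]'

```text
clock: 15.75
eef_pos: [629.7, -146.6, 298.0]
eef_rot: [-3.139, 0.003, 0.171]
wrist_force: [-0.7, -0.6, -1.0]
finger_gap: 60.8
finger_force: 0.0
```

Call:
step_arm --increments '[[[0, 0, 0, 0, 0, 0.5, -0.3], [0, 0, 0, 0, 0, 0.35, -0.3], [0, 0, 0, 0, 0, 0, -0.3]]]'

```text
clock: 16.05
eef_pos: [628.6, -147.2, 266.6]
eef_rot: [-3.14, 0.001, 0.169]
wrist_force: [-0.1, 0.1, 0.0]
finger_gap: 61.0
finger_force: 0.0
```

Call:
step_arm --increments '[[[0, 0, 0, 0, 0.055, 0.03, -0.3], [0, 0, 0, 0, 0, 0, 1], [0, 0, 0, 0, 0, 0, 1], [0, 0, 0, 0, 0, 0, 1], [0, 0, 0, 0, 0, 0, 1]]]' --newtons 40

```text
clock: 16.55
eef_pos: [629.7, -150.0, 267.6]
eef_rot: [3.141, -0.003, 0.169]
wrist_force: [0.5, -0.2, 0.4]
finger_gap: 32.3
finger_force: 0.0
```

Call:
step_arm --increments '[[[0, 0, 0, 0, 0, 0, 1], [0, 0, 0, 0, 0, 0, 1], [0, 0, 0, 0, 0, 0, 1], [0, 0, 0, 0, 0, 0, 1]]]'

```text
clock: 16.95
eef_pos: [629.7, -149.3, 267.2]
eef_rot: [-3.14, -0.002, 0.169]
wrist_force: [-1.6, 6.8, 2.3]
finger_gap: 14.2
finger_force: 39.8
```

Call:
step_arm --increments '[[[0, 0, 0.152, 0, 0, -0.022, 1], [0, 0, 0.152, 0, 0, -0.022, 1], [0, 0, 0.152, 0, 0, -0.022, 1], [0, 0, 0.152, 0, 0, -0.022, 1], [0, 0, 0.152, 0, 0, -0.022, 1]]]'

```text
clock: 17.45
eef_pos: [629.6, -149.2, 271.4]
eef_rot: [-3.139, 0.0, -0.432]
wrist_force: [-3.2, 7.4, 1.0]
finger_gap: 13.8
finger_force: 39.9
```

Call:
step_arm --increments '[[[0, 0, 0.152, 0, 0, -0.022, 1], [0, 0, 0.152, 0, 0, -0.022, 1], [0, 0, 0.152, 0, 0, -0.022, 1], [0, 0, 0, 0, 0, 0, 1], [0, 0, 0, 0, 0, 0, 1]]]'

```text
clock: 17.95
eef_pos: [629.6, -149.2, 273.9]
eef_rot: [-3.14, 0.001, -0.786]
wrist_force: [-3.4, 7.9, 1.4]
finger_gap: 14.1
finger_force: 40.0
```

Call:
step_arm --increments '[[[0, 0, 0, 0, 0, 0, -0.3], [0, 0, 0, 0, 0, 0, -0.3], [0, 0, 0, 0, 0, 0, -0.3], [0, 0, 0, 0, 0, 0, -0.3], [0, 0, 0, 0, 0, 0, -0.3]]]'

```text
clock: 18.45
eef_pos: [629.7, -150.1, 274.3]
eef_rot: [-3.14, -0.001, -0.786]
wrist_force: [0.8, 0.2, 0.1]
finger_gap: 50.3
finger_force: 0.0
```

Call:
step_arm --increments '[[[0, 0, 0, 0, 0, -0.5, -0.3], [0, 0, 0, 0, 0, -0.8, -0.3], [0, 0, 0, 0, 0, -0.8, -0.3], [0, 0, 0, 0, 0, -0.8, -0.3], [0, 0, 0, 0, 0, 0, -0.3]]]'

```text
clock: 18.95
eef_pos: [629.5, -150.1, 395.4]
eef_rot: [-3.136, -0.008, -0.786]
wrist_force: [0.4, 0.5, 1.0]
finger_gap: 61.1
finger_force: 0.0
```

```bash
python3 - <<'E'
from h import *
c=dict(np.load("w5.npz"));W=world(c)
b=mask(c,(100,100,30),(128,255,255),(0,90,240,170));print("level blue",rect(W[(b>0)&(W[...,2]>60)]))
g=mask(c,(28,110,70),(45,255,255),(50,110,170,150));P=W[g>0];print("vial",rect(P),np.median(P[:,2]))
print("right end/pads",onplane(c,[[163,130],[42,133],[219,130]],79).round(1).tolist())
plan([520,-45,400],down(8.7),12,-0.3)
E
```

```text
level blue (array([588.8, -11.3]), 258.0, 33.4, -80.4)
vial (array([596.7, -36.8]), 206.1, 17.5, -77.9) 77.18742918058143
right end/pads [[588.8, -12.4, 79.0], [571.9, 83.5, 79.0], [595.5, -56.7, 79.0]]
maxdeg/row 4.50 max mm/row 12.7
[[-0.0,-0.001,-0.1,-0.316,0.007,-0.012,-0.3],[-0.0,-0.001,-0.1,-0.316,-0.018,-0.012,-0.3],[-0.0,-0.001,-0.1,-0.313,-0.043,-0.012,-0.3],[-0.0,-0.001,-0.1,-0.309,-0.067,-0.011,-0.3],[-0.0,-0.001,-0.1,-0.303,-0.091,-0.011,-0.3]]
[[-0.0,-0.001,-0.1,-0.294,-0.114,-0.011,-0.3],[-0.0,-0.001,-0.1,-0.285,-0.137,-0.011,-0.3],[-0.0,-0.001,-0.1,-0.274,-0.159,-0.011,-0.3],[-0.0,-0.001,-0.1,-0.26,-0.179,-0.01,-0.3],[-0.0,-0.001,-0.1,-0.245,-0.2,-0.01,-0.3]]
[[-0.0,-0.001,-0.1,-0.23,-0.217,-0.01,-0.3],[-0.0,-0.001,-0.1,-0.211,-0.236,-0.01,-0.3]]
```

```bash
python3 -c "
from h import *
plan([515,25,340],down(9),10,-0.3)"
```

```text
maxdeg/row 5.40 max mm/row 21.7
[[-0.0,-0.001,-0.12,-0.513,-0.106,0.135,-0.3],[-0.0,-0.001,-0.12,-0.501,-0.154,0.135,-0.3],[-0.0,-0.001,-0.12,-0.484,-0.2,0.136,-0.3],[-0.0,-0.001,-0.12,-0.462,-0.245,0.137,-0.3],[-0.0,-0.001,-0.12,-0.438,-0.288,0.136,-0.3]]
[[-0.0,-0.001,-0.12,-0.408,-0.327,0.137,-0.3],[-0.0,-0.001,-0.12,-0.375,-0.365,0.138,-0.3],[-0.0,-0.001,-0.12,-0.34,-0.398,0.138,-0.3],[-0.0,-0.001,-0.12,-0.3,-0.428,0.138,-0.3],[-0.0,-0.001,-0.12,-0.258,-0.455,0.138,-0.3]]
```

Call:
step_arm --increments '[[[0, -0.001, -0.12, -0.513, -0.106, 0.135, -0.3], [0, -0.001, -0.12, -0.501, -0.154, 0.135, -0.3], [0, -0.001, -0.12, -0.484, -0.2, 0.135, -0.3], [0, -0.001, -0.12, -0.462, -0.245, 0.135, -0.3], [0, -0.001, -0.12, -0.438, -0.288, 0.135, -0.3]]]'

```text
clock: 19.45
eef_pos: [571.4, -61.8, 362.5]
eef_rot: [-3.14, 0.002, -0.311]
wrist_force: [-0.1, 0.8, 0.3]
finger_gap: 61.0
finger_force: 0.0
```

Call:
step_arm --increments '[[[0, 0, -0.12, -0.408, -0.327, 0.135, -1], [0, 0, -0.12, -0.375, -0.365, 0.135, -1], [0, 0, -0.12, -0.34, -0.398, 0.135, -1], [0, 0, -0.12, -0.3, -0.428, 0.135, -1], [0, 0, -0.12, -0.258, -0.455, 0.135, -1]]]'

```text
clock: 19.95
eef_pos: [514.1, 25.8, 335.9]
eef_rot: [-3.139, 0.001, 0.16]
wrist_force: [1.5, -0.0, 0.8]
finger_gap: 93.3
finger_force: 0.0
```

Call:
step_arm --increments '[[[0, 0, 0, 0, 0, 0, -1], [0, 0, 0, 0, 0, 0, -1], [0, 0, 0, 0, 0, 0, -1]]]'

```text
clock: 20.25
eef_pos: [515.1, 24.6, 336.7]
eef_rot: [-3.139, 0.0, 0.154]
wrist_force: [-0.3, -0.2, -0.1]
finger_gap: 94.1
finger_force: 0.0
```

```bash
python3 - <<'E'
from cell import manip, optics
from h import *
c=optics.camera("wrist"); np.savez("w6.npz",**c)
s=manip.read_state(); print({k:np.round(s[k],3) for k in ("clock","eef_pos","eef_rot")})
W=world(c);g=mask(c,(28,90,60),(48,255,255),(150,20,500,220));uv=np.argwhere(g)[:,::-1];print("vial px",uv.min(0),uv.max(0),uv.mean(0))
u,v=uv.mean(0).astype(int);x0=max(0,u-160);y0=max(0,v-60)
print("crop origin",x0,y0);cv2.imwrite("pics/w6.png",cv2.resize(c["frame"][y0:y0+120,x0:x0+320,::-1],None,fx=2.5,fy=2.5,interpolation=2))
E
```

```text
{'clock': np.float64(20.3), 'eef_pos': array([515.129,  24.521, 336.701]), 'eef_rot': array([-3.139,  0.   ,  0.154])}
vial px [277 101] [367 125] [322.15654078 113.07170224]
crop origin 162 53
```

View pics/w6.png

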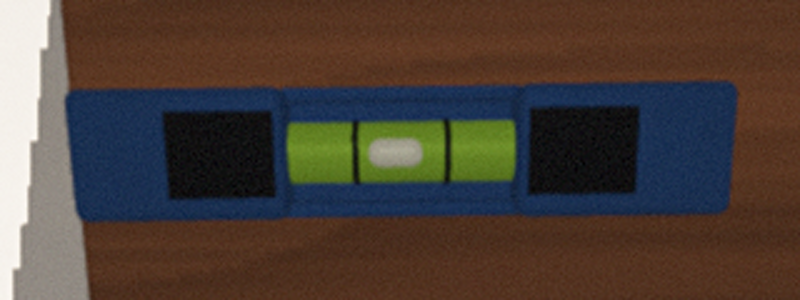

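```bash
python3 - <<'E'
from h import *
c=dict(np.load("w6.npz"));W=world(c)
print("pads",onplane(c,[[249.6,115],[395.2,113]],84).round(1).tolist(),W[110:120,245:255,2].mean(),W[108:118,390:400,2].mean())
f=c["frame"][109:117,277:368].astype(int);print("R-G profile",f.sum(2).mean(0).round(0).astype(int).tolist())
p=onplane(c,[[249.6,115]],84)[0];print(p)
plan([p[0],p[1],300],down(9),6,1)
E
```

```text
pads [[573.0, 81.6, 84.0], [588.7, -11.5, 84.0]] 85.06561549045723 84.68005897335368
R-G profile [258, 282, 277, 283, 279, 285, 285, 281, 285, 284, 276, 280, 281, 279, 285, 285, 288, 279, 283, 281, 282, 284, 283, 288, 287, 243, 109, 86, 198, 277, 285, 288, 333, 402, 435, 449, 458, 462, 464, 464, 459, 466, 466, 466, 463, 465, 464, 467, 465, 462, 453, 440, 422, 373, 298, 279, 288, 279, 279, 283, 286, 287, 252, 108, 79, 190, 271, 282, 284, 282, 283, 281, 281, 280, 281, 282, 280, 284, 282, 283, 280, 280, 283, 287, 282, 277, 280, 281, 281, 285, 259]
[572.97635222  81.5650078   84.        ]
maxdeg/row 0.06 max mm/row 14.9
[[-0.001,0.0,-0.001,0.275,-0.197,0.153,1],[-0.001,0.0,-0.001,0.275,-0.198,0.154,1],[-0.001,0.0,-0.001,0.274,-0.197,0.153,1],[-0.001,0.0,-0.001,0.275,-0.197,0.153,1],[-0.001,0.0,-0.001,0.276,-0.198,0.153,1]]
[[-0.001,0.0,-0.001,0.275,-0.197,0.153,1]]
```

Call:
step_arm --increments '[[[0, 0, 0, 0.275, -0.197, 0.1, 1], [0, 0, 0, 0.275, -0.197, 0.1, 1], [0, 0, 0, 0.275, -0.197, 0.1, 1], [0, 0, 0, 0.275, -0.197, 0.1, 1], [0, 0, 0, 0.275, -0.197, 0.1, 1]]]' --newtons 20

```text
clock: 20.8
eef_pos: [563.8, 73.8, 316.0]
eef_rot: [-3.139, 0.001, 0.157]
wrist_force: [-0.7, 0.9, 0.5]
finger_gap: 57.4
finger_force: 0.0
```

Call:
step_arm --increments '[[[0, 0, 0, 0.275, -0.197, 0.1, 1], [0, 0, 0, 0, 0, 0.1, 1], [0, 0, 0, 0, 0, 0.1, 1], [0, 0, 0, 0, 0, 0, 1], [0, 0, 0, 0, 0, 0, 1]]]'

```text
clock: 21.3
eef_pos: [572.4, 81.9, 304.8]
eef_rot: [-3.139, 0.001, 0.156]
wrist_force: [0.5, 0.5, -0.3]
finger_gap: 17.2
finger_force: 0.0
```

Call:
step_arm --increments '[[[0, 0, 0, 0, 0, 0, 1], [0, 0, 0, 0, 0, 0, 1], [0, 0, 0, 0, 0, 0, 1], [0, 0, 0, 0, 0, 0, 1], [0, 0, 0, 0, 0, 0, 1]]]'

```text
clock: 21.8
eef_pos: [572.5, 82.2, 304.7]
eef_rot: [-3.139, 0.001, 0.156]
wrist_force: [0.0, 0.2, -0.1]
finger_gap: 0.5
finger_force: 0.0
```

Call:
step_arm --increments '[[[0, 0, 0, 0, 0, 0.2, 1], [0, 0, 0, 0, 0, 0.2, 1], [0, 0, 0, 0, 0, 0.05, 1], [0, 0, 0, 0, 0, 0, 1]]]'

```text
clock: 22.2
eef_pos: [572.4, 82.3, 286.0]
eef_rot: [-3.139, 0.002, 0.156]
wrist_force: [0.4, -0.7, 0.5]
finger_gap: 0.6
finger_force: 0.0
```

Call:
step_arm --increments '[[[0, 0, 0, 0, 0, 0.025, 1], [0, 0, 0, 0, 0, 0.025, 1], [0, 0, 0, 0, 0, 0.025, 1], [0, 0, 0, 0, 0, 0, 1]]]'

```text
clock: 22.6
eef_pos: [572.5, 82.3, 283.7]
eef_rot: [-3.139, 0.0, 0.156]
wrist_force: [0.1, 0.2, -0.2]
finger_gap: -0.0
finger_force: 0.2
```

Call:
step_arm --increments '[[[0, 0, 0, 0, 0, 0.025, 1], [0, 0, 0, 0, 0, 0.025, 1], [0, 0, 0, 0, 0, 0, 1], [0, 0, 0, 0, 0, 0, 1]]]'

```text
clock: 23.0
eef_pos: [572.5, 82.3, 281.8]
eef_rot: [-3.139, 0.0, 0.156]
wrist_force: [-1.1, -0.4, 2.4]
finger_gap: 0.2
finger_force: 1.5
```

Contact beginning; continue gently.

Call:
step_arm --increments '[[[0, 0, 0, 0, 0, 0.025, 1], [0, 0, 0, 0, 0, 0.025, 1], [0, 0, 0, 0, 0, 0, 1], [0, 0, 0, 0, 0, 0, 1]]]'

```text
clock: 23.4
eef_pos: [572.6, 82.3, 279.9]
eef_rot: [-3.139, 0.0, 0.156]
wrist_force: [-1.4, 0.9, 5.8]
finger_gap: 0.5
finger_force: 2.9
```

Call:
step_arm --increments '[[[0, 0, 0, 0, 0, 0.025, 1], [0, 0, 0, 0, 0, 0, 1], [0, 0, 0, 0, 0, 0, 1]]]'

```text
clock: 23.7
eef_pos: [572.6, 82.3, 279.2]
eef_rot: [-3.139, -0.0, 0.156]
wrist_force: [-3.4, -0.1, 8.4]
finger_gap: 0.5
finger_force: 4.3
```

Call:
step_arm --increments '[[[0, 0, 0, 0, 0, 0.015, 1], [0, 0, 0, 0, 0, 0, 1], [0, 0, 0, 0, 0, 0, 1], [0, 0, 0, 0, 0, 0, 1], [0, 0, 0, 0, 0, 0, 1]]]'

```text
clock: 24.2
eef_pos: [572.6, 82.4, 279.1]
eef_rot: [-3.139, -0.0, 0.156]
wrist_force: [-3.5, -0.5, 13.3]
finger_gap: 0.3
finger_force: 6.4
```

```bash
python3 - <<'E'
from cell import manip, optics
from h import *
c=optics.camera("wrist"); np.savez("w7.npz",**c)
s=manip.read_state(); print({k:np.round(s[k],3) for k in ("clock","eef_pos","wrist_force","finger_force")})
g=mask(c,(28,90,60),(48,255,255),(300,100,640,400));uv=np.argwhere(g)[:,::-1];print(len(uv),"vial px",uv.min(0) if len(uv) else 0,uv.max(0) if len(uv) else 0)
a=c["frame"][190:390,250:550,::-1]
t=optics.camera("top");b=t["frame"][130:230,230:380,::-1]
cv2.imwrite("pics/w7.png",np.hstack([cv2.resize(a,(450,300)),cv2.resize(b,(350,300))]))
E
python3 cap.py | tail -3
```

```text
{'clock': np.float64(24.25), 'eef_pos': array([572.566,  82.367, 279.063]), 'wrist_force': array([-5.203, -0.315, 12.227]), 'finger_force': np.float64(6.444)}
2511 vial px [355 218] [462 246]
105 10 x [128. 130. 132.]
top 538 x [  8. 102. 143. 163. 168.] z [ 15.  84.  99. 109.]
{'clock': np.float64(24.4), 'eef_pos': array([572.566,  82.347, 279.048]), 'wrist_force': array([-4.368, -0.472, 12.435]), 'moment': array([ 0.07 ,  1.02 , -0.025])}
```

View pics/w7.png

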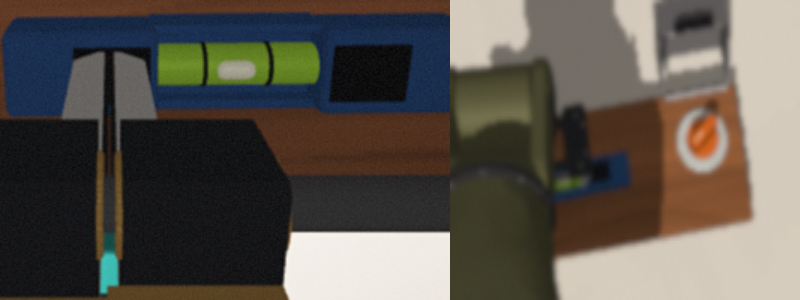

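```bash
python3 -c "
from cell import workorder
print(workorder.sign_off())"
```

```text
the job is handed in; nothing more can be done
None
```

I handed the job in at about 24 s with every step done, but the sign-off gave no verdict. At that point the cap was tipped well back, the knife lay flat on the worktop, and the knob was let go. The bubble looked centred, and the fingers were holding the level pressed by its left pad at about 12 N. Nothing showed the jar, mug or tin being touched, but I did not re-measure where they stood.

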